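# Lock a filter cartridge into its bayonet socket

## Robot

A 6-joint arm with a two-finger parallel gripper is mounted at the origin on a cart in front of the work surface, level with it; the furniture and walls round the work are solid. World frame = base frame: x ahead of the robot, y to its left, z up, the work surface at z = 0. Lengths are in mm, angles in rad, forces in N, time in s.
With the tool pointing down it reaches from about 250 to 775 mm from the base axis. Payload 4 kg.
Tool frame: the origin (TCP) lies midway between the tips of the shut fingers; the grasp point (between the pads) lies behind it (arm.pinch_z is the z of the grasp point in the tool frame, in mm); z points along the fingers, y is the line along which they close (so a half turn about z gives the same grasp; the last joint's range is limited). The gripper opens to 85 mm and grips with 20 to 120 N. Pads are 22 mm wide; open, the fingers measure 114 mm over their backs; the gripper's body (76 mm by 85 mm) begins 54 mm behind the grasp point. The pads swing forward as they close: fully open they stand 13 mm farther back than shut.
Start: joints at [-1.256, 0.087, 1.371, -0, 1.684, -0.103], TCP at [223.162, -502.709, 231.341] pointing down, gripper open.
Joint ranges: [-3.1, 3.1], [-0.76, 2.03], [0.27, 2.55], [-1.08, 4.22], [0.17, 2.65], [-2.57, 2.57]. Speed limits (rad/s): [2.79, 2.79, 3.14, 3.14, 3.14, 3.14].

## Interface

Orientations are given as a 3x3 rotation matrix whose columns are the frame's x, y, z axes.
In Python, from station import arm gives the robot as it stands. Calls block until the motion is done:
- arm.goto(position, orientation): joint-space move of the TCP to a pose.
- arm.move_l(position, feed=150, rotation=None, guard=None): straight line of the TCP; rotation=None keeps the orientation; feed is the mean speed in mm/s. With guard (N) it stops when the force on the tool has changed by that much, and returns True; else False.
- arm.movej(angles): joint-space move.
- arm.set_gripper(opening, effort=None): finger opening in mm; effort is the grip in N (None keeps the last); returns when the fingers have stopped.
- arm.wait(seconds).
- arm.ik(position, orientation): joint angles nearest the present ones, or None.
- arm.camera(name): name is "side" or "top" or "wrist"; returns a dict with "color" (384x512x3 uint8, red, green, blue), "fov_y" (degrees; the focal length in pixels is half the picture's height over the tangent of half this angle, whatever the lens; pixels are square), "cx", "cy" (the principal point, pixels), "origin" and "rotation" of the camera in the world; the wrist camera has in their place "mount" (4x4, takes a point from camera to tool coordinates, whose origin is the TCP and whose axes are the flange's). Camera axes: x right, y up, looking along -z (the intrinsics and any distortion apply to the point x, -y, -z); pixel columns grow to the right and rows downward; lengths in mm; the calibration is good to about 2 mm. A picture is of the moment at which its call begins: read the wrist's pose just before it. There is no depth.
A pose or a line that the arm cannot do raises arm.Unreachable and nothing moves.
- arm.close_job(): hands the job in; it is judged then, once.
Readings, each from a call of its own:
- arm.current_clock(): time.
- arm.current_qpos(): joint angles.
- arm.current_qd(): joint speeds.
- arm.current_joint_torque(): joint torques, N m.
- arm.current_ee_pos(): TCP position.
- arm.current_ee_rot(): TCP orientation.
- arm.current_wrist_force(): force on the tool from outside, world axes, zero at the start.
- arm.current_wrist_torque(): the same for the moment, N m.
- arm.current_grip_width(): finger opening in mm.
- arm.current_grasp_force(): force on a finger pad.
Only numpy, scipy, OpenCV 4.12 (cv2) and the standard library are available. Lean on these libraries where they do the work, as an engineer would, in place of code of your own. Each camera call takes 0.05 s, during which the arm holds its last target. There are 200 camera calls.

## Task

Fit the water filter cartridge into the socket on top of the filter base: feel for the two slots in the collar with its lugs, push it down against the spring, turn it clockwise (seen from above) about a quarter turn to the stop, and let it spring up into its catch so that it stands locked and upright by itself. Press and twist with a light hand, never harder than about 30 N on the socket, and leave the honey jar, the mug and the salt shaker where they are.

Things in the scene. Friction and masses are not known exactly. Their poses are not given: they have to be found in the camera images.
- cartridge: Loose filter cartridge, upright, 117 mm tall, 0.14 to 0.28 kg. Origin: centre of its underside, z up. Grey round neck 42 mm in diameter, z 0 to 42 mm (lowest 5 mm tapered to 34 mm), with two lugs; white can 60 mm in diameter, z 42 to 85, with a small rib above each lug; wing handle on top. Half a turn about z makes no difference.
- wing (a point): Where to grip the cartridge: in its wing handle, on the axis, 107 mm above its underside. The wing is 14 mm thick (cartridge x), 50 mm long (cartridge y), z 85 to 117 mm.
- lugs (a point): Midway between the cartridge's two lugs, on the axis, 20 mm above its underside. One lug points to +y, one to -y (as the wing does); each is 9 mm wide (x), reaches 29.5 mm from the axis, z 16 to 24 mm.
- filter_base: Fixed filter base, a white box 136 x 136 mm, 78 mm high, spout on its -x side. Origin: centre of its underside; z up. The socket for the cartridge is on its z axis, open upward, under a grey collar. All heights of the cartridge in the socket given below are of its origin (underside) above this origin.
- socket (a point): Centre of the collar's top, 80 mm above the base's underside. Bore 45 mm; two facing slots 12.6 mm wide, reaching out past 38 mm, for the lugs. They lie at the base's +y and -y, but the collar is turned by an unknown -0.65 to 0.65 rad about z, which no measured pose shows: find it by feel or sight. Beside the slots the lugs land on the collar with the cartridge at 64 mm.
- spring_plate (a point): Top of the spring plate in the socket at rest, 58 mm above the base's underside. With lugs in the slots the cartridge drops freely from 64 to 58 mm, then meets the spring: 4 N at 58, 0.4 N more a mm (damped), end of travel at 40 mm. Below 48 mm the lugs are under the collar and can turn; 43 to 44 mm is best.
- catch (a point): Where the underside of the locked cartridge stands, 52 mm above the base's underside. Under the collar it turns only clockwise from above, 80 degrees from the slots to a hard stop (feel for 0.1 N m: 0.25 is 25 N at the lugs; anticlockwise is blocked); there the spring lifts the lugs 4 mm into catches. Play 0.07 rad either way. Not locked, it rises to 48 mm under the collar, 58 mm in the slots.
- honey_jar: Bystander: glass honey jar with a yellow lid, 64 mm in diameter, 87 mm tall. Origin: centre of its underside.
- mug: Bystander: white mug with dark stripes, 86 x 120 x 90 mm with the handle. Origin: underside.
- salt_shaker: Bystander: salt shaker, 44 mm in diameter, 90 mm tall. Origin: centre of its underside.

How it is judged (in metres and radians):
On the way, in this order (a step that is already met when the one before it is completed fails the run):
1. the cartridge is carried clear of the worktop (height (world z) of cartridge above 0.05 m), for 0.1 s.
2. the cartridge is pushed down in the socket against the spring, its lugs below the collar's underside (z of cartridge in the frame of filter_base below 0.0475 m and horizontal distance between cartridge and filter_base below 0.005 m), for 0.1 s.
At the end, for the whole second after the job is handed in: The cartridge stands in the socket, released, at rest and upright (within 0.08 rad), its origin within 4 mm of the socket's axis and 52 mm (+-2 mm) above the base's underside, that is, sprung up into the catches, with its lugs turned from the slots to within 0.93 rad of the base's x axis (z of cartridge in the frame of filter_base between 0.05 and 0.054 m and horizontal distance between cartridge and filter_base below 0.004 m and angle between the y axis of cartridge and the x axis of filter_base, either way round below 0.93 rad and angle between cartridge's own z axis and vertical below 0.08 rad and linear speed of cartridge below 0.01 m/s); the robot touches nothing.
It fails at once if more than 30 N between the cartridge and the filter base (contact force between cartridge and filter_base above 30 N).
It fails at once if the honey jar is moved by more than 20 mm (distance of honey_jar from where it was at the start of the episode above 0.02 m).
It fails at once if the mug is moved by more than 20 mm (distance of mug from where it was at the start of the episode above 0.02 m).
It fails at once if the salt shaker is moved by more than 20 mm (distance of salt_shaker from where it was at the start of the episode above 0.02 m).
It also fails if it takes over 72 s, if anything falls off the work surface, if the arm or the gripper's body presses on something with over 40 N, if the wrist force passes 120 N, or if a joint passes its speed limit or range.

## Working session

There is one attempt and no reset: what is moved stays moved. The work goes in short steps, each a Python script; the robot and the scene stay as the last script left them, time stands still between calls to the robot, and variables do not carry over. Pictures are saved under pics/ and viewed, at most 10 in all, crops included, and the job is handed in when it is done.

```bash
ls; mkdir -p pics
python3 - <<'E'
from station import arm
import cv2,pickle,numpy as np
d={}
for n in("side","top"):
    c=arm.camera(n); d[n]=c
    print(n,{k:(np.round(v,4).tolist() if k!='color' else 0) for k,v in c.items()})
    cv2.imwrite(f"pics/{n}0.png",c["color"][...,::-1])
pickle.dump(d,open("cams.pkl","wb"))
print(arm.pinch_z,arm.current_clock())
c=arm.camera("wrist");print(c["mount"],c["fov_y"],c["cx"],c["cy"],c.keys())
E
```

```text
pics
side {'color': 0, 'fov_y': 46.8126, 'cx': 256.8777, 'cy': 187.9817, 'origin': [378.4618, -1207.7987, 606.4485], 'rotation': [[0.9909, 0.0596, -0.1206], [-0.1345, 0.4138, -0.9004], [-0.0038, 0.9084, 0.4181]]}
top {'color': 0, 'fov_y': 57.1768, 'cx': 253.5111, 'cy': 190.6078, 'origin': [407.249, -81.3944, 1054.3177], 'rotation': [[0.0121, 0.992, -0.1256], [-0.9999, 0.013, 0.0065], [0.0081, 0.1255, 0.9921]]}
-18.700000000000003 0.1
[[-8.06990467e-04  9.46371398e-01  3.23079750e-01  8.44204290e+01]
 [ 9.99999601e-01  8.87581983e-04 -1.02117378e-04 -5.81988011e-01]
 [-3.83400732e-04  3.23079539e-01 -9.46371737e-01 -1.42186539e+02]
 [ 0.00000000e+00  0.00000000e+00  0.00000000e+00  1.00000000e+00]] 65.50935183616286 257.4124128223524 188.16448585228008 dict_keys(['color', 'fov_y', 'cx', 'cy', 'mount'])
```

View pics/side0.png

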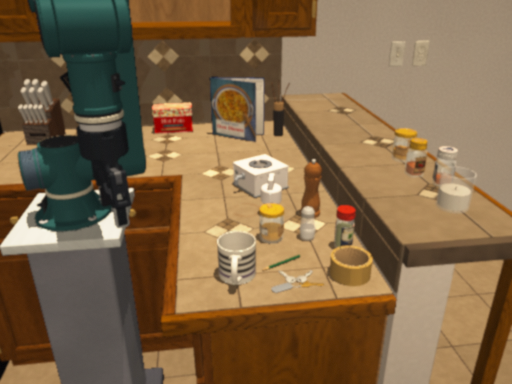

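View pics/top0.png

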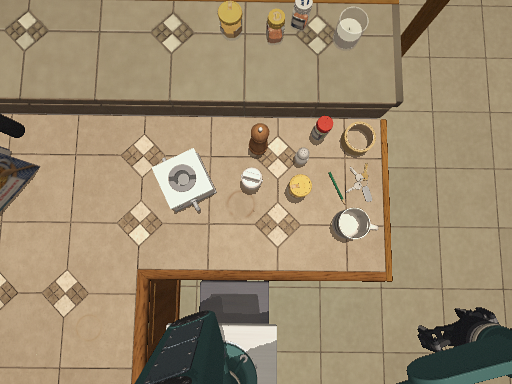

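The side view shows the base near (260,175) with the cartridge just in front of it at (270,188). In the top view the base is at (183,180) with its collar at (182,178) and its spout at lower right (197,208). The cartridge is at (251,179), with the honey jar (300,186), salt (302,157) and mug (352,223) to its right. Next I'll take wrist close-ups.

```bash
cat > h.py <<'E'
from station import arm
import cv2,pickle,numpy as np
A=np.array
def R(yaw):  # tool down; tool x -> (cos,sin)
    c,s=np.cos(yaw),np.sin(yaw); return A([[c,s,0],[s,-c,0],[0,0,-1.]])
def ray(c,uv):
    f=c["color"].shape[0]/2/np.tan(np.radians(c["fov_y"]/2))
    d=A([(uv[0]-c["cx"])/f,-(uv[1]-c["cy"])/f,-1.]); return c["origin"],c["rotation"]@d
def onz(c,uv,z):
    o,d=ray(c,uv); return o+d*(z-o[2])/d[2]
def wrist(name):
    p,r=A(arm.current_ee_pos()),A(arm.current_ee_rot()); c=arm.camera("wrist"); M=A(c["mount"])
    c["origin"]=p+r@M[:3,3]; c["rotation"]=r@M[:3,:3]
    cv2.imwrite(f"pics/{name}.png",c["color"][...,::-1]); pickle.dump(c,open(name+".pkl","wb")); return c
E
python3 - <<'E'
from h import *
c=pickle.load(open("cams.pkl","rb"))["top"]
for k in c: c[k]=A(c[k])
b=onz(c,(182.5,178),80);k=onz(c,(251,178),112)
print(b,k)
print(arm.current_ee_rot())
def look(p,z,name):
    for yaw in (0,-.5,.5,np.pi,-1.,1.):
        q=arm.ik([p[0],p[1],z],R(yaw))
        if q is not None: break
    print(yaw,np.round(q,2))
    arm.goto([p[0],p[1],z],R(yaw)); arm.wait(.3); return wrist(name)
look(k,220,"wk"); look(b,190,"wb")
a=[cv2.imread(f"pics/{n}.png") for n in("wk","wb")]
cv2.imwrite("pics/w2.png",cv2.resize(np.vstack(a),None,fx=.78,fy=.78)) 
print(arm.current_clock())
E
```

```text
[563.48175781 111.16336806  80.        ] [560.83580227 -80.34840576 112.        ]
[[ 9.13983404e-01  4.05751185e-01 -5.59717957e-04]
 [ 4.05751531e-01 -9.13981827e-01  1.70716963e-03]
 [ 1.81114059e-04 -1.78743112e-03 -9.99998386e-01]]
0 [-0.24  0.13  1.35 -0.    1.67  1.33]
0 [ 0.1   0.15  1.38 -0.    1.61  1.67]
3.6
```

View pics/w2.png

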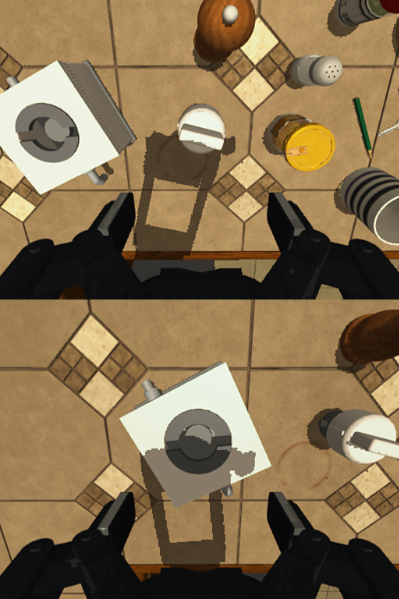

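The wrist pictures show the wing at about (200,132) in the upper one and the collar with visible slots at about (197,440) in the lower one. I'll enlarge both.

Run:
```python
import cv2,numpy as np
b=cv2.imread("pics/wb.png");k=cv2.imread("pics/wk.png")
B=b[70:270,150:350]; K=k[110:210,215:315]
cv2.imwrite("pics/crop.png",np.hstack([cv2.resize(B,(400,400)),cv2.resize(K,(400,400),interpolation=2)]))
```

```text
(no output)
```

View pics/crop.png

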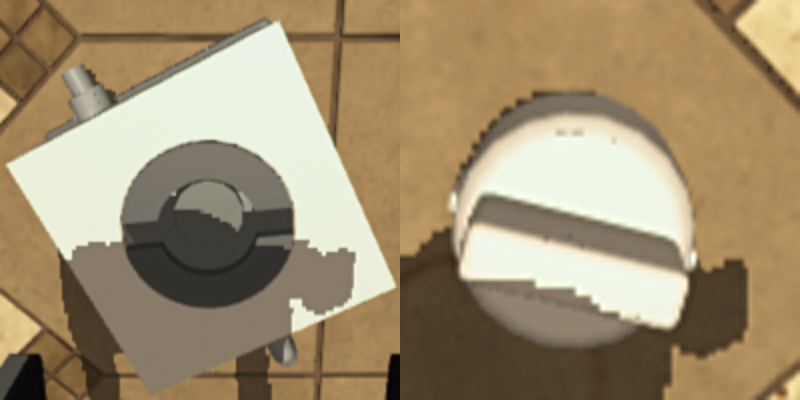

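The slots run nearly along image x, through crop points (143,233) and (273,224). The wing top corners are at (473,222), (690,278), (675,328) and (460,275). I'll cast these rays and take a second pair of views at another yaw, which cancels the camera mount bias.

```bash
cat > m1.py <<'E'
from h import *
def ang(v): return np.arctan2(v[1],v[0])
def rep(c,off,s,pts,z): return A([onz(c,(A(p)+.5)/s+A(off)-.5,z) for p in pts])
E
python3 - <<'E'
from m1 import *
b=pickle.load(open("wb.pkl","rb"));k=pickle.load(open("wk.pkl","rb"))
box=rep(b,(150,70),2,[(278,22),(396,288),(150,392),(8,165)],78)
print("box",box.mean(0),[round(ang(box[i]-box[j])%(np.pi/2),3) for i,j in((0,1),(3,2),(1,2),(0,3))],[np.linalg.norm(box[i]-box[j]) for i,j in((0,1),(3,2),(1,2),(0,3))])
print("collar",rep(b,(150,70),2,[(208,224)],80))
s=rep(b,(150,70),2,[(143,233),(273,224)],80);print("slot",s,ang(s[0]-s[1])-np.pi/2)
w=rep(k,(215,110),4,[(73,222),(290,278),(275,328),(60,275)],117)
print("wing",w.mean(0),ang(w[0]-w[1])-np.pi/2,ang(w[3]-w[2])-np.pi/2,np.linalg.norm(w[0]-w[1]),np.linalg.norm(w[0]-w[3]))
print("can",rep(k,(215,110),4,[(173,229)],85))
B=A([*rep(b,(150,70),2,[(208,224)],80)[0][:2]]);K=w.mean(0)[:2]
for p,z,n in((B,190,"wb2"),(K,220,"wk2")):
    arm.goto([*p,z],R(1.5)); arm.wait(.3); c=wrist(n)
    uv=None
f=lambda c,P:(lambda q:(c["cx"]+q[0]/-q[2]*192/np.tan(np.radians(c["fov_y"]/2)),c["cy"]-q[1]/-q[2]*192/np.tan(np.radians(c["fov_y"]/2))))(c["rotation"].T@(P-c["origin"]))
out=[]
for n,P,h in(("wb2",A([*B,80]),100),("wk2",A([*K,100]),50)):
    c=pickle.load(open(n+".pkl","rb"));u=np.round(f(c,P)).astype(int);o=u-h;print(n,"off",o)
    im=c["color"][o[1]:o[1]+2*h,o[0]:o[0]+2*h,::-1];out.append(cv2.resize(im,(400,400),interpolation=2))
cv2.imwrite("pics/crop2.png",np.hstack(out));print(arm.current_clock(),np.round(arm.current_qpos(),2))
E
```

```text
box [565.61627992 114.04888102  78.        ] [np.float64(0.465), np.float64(0.464), np.float64(0.446), np.float64(0.466)] [np.float64(130.17062945299648), np.float64(127.50338605762578), np.float64(128.88527566039917), np.float64(128.75839157517274)]
collar [[567.85821607 114.05291461  80.        ]]
slot [[563.74122968 143.06553928  80.        ]
 [567.76703102  85.21176271  80.        ]] 0.069473809665068
wing [569.78836378 -80.82668767 117.        ] -0.2633825471100215 -0.25596454756940057 47.90913007165843 12.111196974781068
can [[571.79923034 -80.40699441  85.        ]]
wb2 off [157  86]
wk2 off [207 134]
6.45 [-0.24  0.15  1.33  0.    1.67 -0.17]
```

View pics/crop2.png

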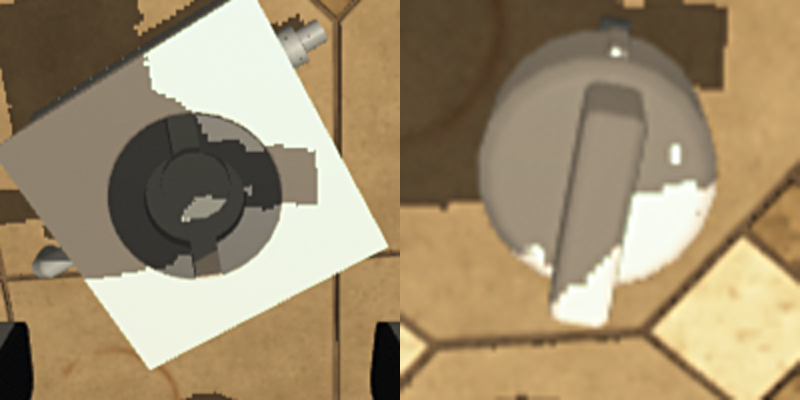

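Run:
```python
from m1 import *
b=pickle.load(open("wb2.pkl","rb"));k=pickle.load(open("wk2.pkl","rb"))
box=rep(b,(157,86),2,[(260,-2),(388,246),(150,370),(-2,146)],78)
print("box",box.mean(0),[round(ang(box[i]-box[j])%(np.pi/2),3) for i,j in((0,1),(3,2),(1,2),(0,3))])
print("collar",rep(b,(157,86),2,[(194.5,196)],80))
s=rep(b,(157,86),2,[(183,127),(207,262)],80);print("slot",s.mean(0),ang(s[0]-s[1])-np.pi/2)
w=rep(k,(207,134),4,[(186,110),(245,118),(207,326),(151,316)],117)
print("wing",w.mean(0),ang(w[0]-w[3])-np.pi/2,ang(w[1]-w[2])-np.pi/2)
print("can",rep(k,(207,134),4,[(199,167)],85))
```

```text
box [567.43644671 113.61929441  78.        ] [np.float64(0.452), np.float64(0.434), np.float64(0.467), np.float64(0.426)]
collar [[565.71348692 116.519359    80.        ]]
slot [566.10083163 115.98124123  80.        ] 0.09257447272059394
wing [569.14452651 -79.35789867 117.        ] -0.23831794934551565 -0.2345462529217488
can [[569.68769291 -76.692751    85.        ]]
```

```bash
cat >> h.py <<'E'
def st(t=""):
    arm.wait(.15)
    print(t,"ee",np.round(arm.current_ee_pos(),1),"F",np.round(arm.current_wrist_force(),2),"T",np.round(arm.current_wrist_torque(),3),"w",round(arm.current_grip_width(),1),"t",round(arm.current_clock(),2))
H=np.pi/2
E
python3 - <<'E'
from h import *
K=[568.7,-80.8]; r=R(-.25+H)
arm.set_gripper(55,effort=60)
arm.goto([*K,160],r); st("above")
print(arm.move_l([*K,88.3],feed=80,guard=8)); st("down")
arm.set_gripper(0); st("grip"); print(arm.current_grasp_force())
arm.move_l([*K,190],feed=100); st("lift")
arm.goto([566,114,190],R(.08+H)); st("over")
print(np.round(arm.current_qpos(),2))
for n in("side",):
    c=arm.camera(n)["color"]; w=arm.camera("wrist")["color"]
cv2.imwrite("pics/h1.png",np.hstack([cv2.resize(c[100:260,170:370],(400,320)),cv2.resize(w,(400,300))[:,:].copy() if 0 else cv2.resize(w,(400,320))])[...,::-1])
E
```

```text
above ee [570.1 -81.2 162.8] F [ 0.64 -0.64  1.04] T [ 0.009  0.038 -0.019] w 55.0 t 7.36
False
down ee [569.2 -80.9  89.2] F [-0.2  -0.57  0.09] T [-0.007 -0.021  0.024] w 55.0 t 8.56
grip ee [568.8 -80.8  88.6] F [-0.97  0.18  1.91] T [-0.011  0.082 -0.004] w 13.0 t 9.16
59.3189013004303
lift ee [568.2 -80.7 188.9] F [ 0.39  0.34 -2.46] T [0.007 0.018 0.053] w 12.9 t 10.47
over ee [566.3 112.3 189.9] F [ 0.43 -0.15 -2.28] T [-0.051  0.015  0.04 ] w 13.0 t 11.43
[ 0.1   0.16  1.37 -0.    1.61  0.02]
```

View pics/h1.png

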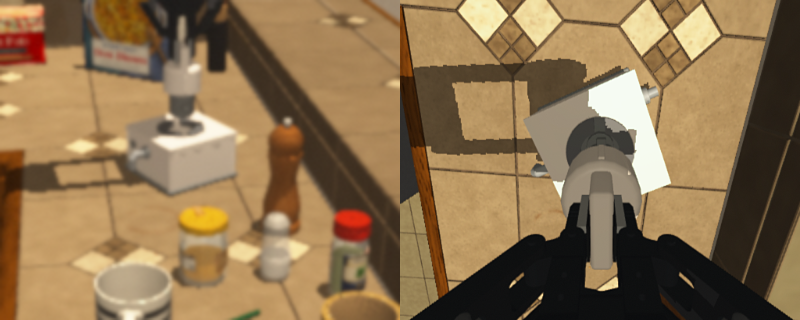

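The cartridge is held upright by the wing, with no visible tilt, and hangs over the collar (left half at (182,110)). Weight reads about 2.3 N. Next is a guarded descent into the bore.

Run:
```python
from h import *
X=[566,114]; Z=88.4
arm.wait(.4); st("over")
for h in (84,76,66.5):
    g=arm.move_l([*X,Z+h],feed=60 if h>80 else 25,guard=4); st(f"{h} {g}")
    if g: break
```

```text
over ee [566. 114. 190.] F [ 0.1   0.47 -2.62] T [ 0.044  0.005 -0.021] w 12.7 t 12.07
84 False ee [566.2 114.  172.7] F [-0.11  0.04 -2.16] T [-0.001  0.02  -0.002] w 13.0 t 12.67
76 False ee [566.1 114.  164.5] F [ 0.12  0.53 -2.77] T [-0.033 -0.015  0.013] w 13.1 t 13.28
66.5 False ee [566.2 114.  155.1] F [-0.19  0.35 -2.84] T [ 0.018 -0.021  0.13 ] w 13.0 t 13.97
```

Run:
```python
from h import *
X=[566,114]; Z=88.4
for h in (63,60,57.5):
    g=arm.move_l([*X,Z+h],feed=12,guard=4); st(f"{h} {g}")
    if g: break
```

```text
63 False ee [566.  114.  151.5] F [ 0.78  0.04 -2.89] T [0.04  0.037 0.034] w 13.1 t 14.56
60 False ee [566.1 114.  148.5] F [-0.07  0.12 -1.89] T [ 0.014 -0.022  0.064] w 13.6 t 15.11
57.5 False ee [566.1 114.  146.5] F [-0.95 -0.08  0.91] T [-0.068  0.232  0.014] w 13.2 t 15.62
```

Past 64 mm with no collar contact, and the spring met at 58 mm, so the lugs are in the slots. Next I push down to about 43.5 mm.

Run:
```python
from h import *
X=[566,114]; Z=88.4
for h in (54,50,47,44,43.5):
    g=arm.move_l([*X,Z+h],feed=12,guard=7); st(f"{h} {g}")
    if g: break
    if arm.current_ee_pos()[2]-Z<43.9: break
```

```text
54 False ee [566.1 114.  142.4] F [-1.9   0.21  2.54] T [ 0.022  0.254 -0.013] w 13.1 t 16.21
50 False ee [566.1 114.  138.5] F [-1.61  0.42  3.85] T [ 0.023  0.21  -0.029] w 12.9 t 16.84
47 False ee [566.2 114.  135.8] F [-1.58 -0.37  5.08] T [0.033 0.287 0.07 ] w 13.0 t 17.39
44 False ee [566.2 114.  133.1] F [-2.13 -0.01  6.28] T [ 0.02   0.44  -0.039] w 13.2 t 17.94
43.5 False ee [566.2 114.  132.6] F [-1.69 -0.83  6.98] T [-0.001  0.393 -0.043] w 13.2 t 18.34
```

```bash
cat >> h.py <<'E'
def avg(n=10):
    a=[]
    for _ in range(n): arm.wait(.02); a.append([*arm.current_wrist_force(),*arm.current_wrist_torque()])
    return np.mean(a,0)
E
python3 - <<'E'
from h import *
X=[565.4,114]; Z=88.4; z=Z+43.1
arm.move_l([*X,z],feed=10,guard=7); b=avg(); print(np.round(b,3))
for a in [.1,.25,.4,.55,.7,.85,1.0,1.15,1.25]:
    g=arm.move_l([*X,z],feed=60,rotation=R(.08+H-a),guard=7) if 0 else arm.move_l([*X,z],rotation=R(.08+H-a),guard=8)
    m=avg(6); r=A(arm.current_ee_rot()); print(a,g,"yaw",round(.08+H-np.arctan2(r[1,0],r[0,0]),3),np.round(m,2),round(arm.current_ee_pos()[2]-Z,1),round(arm.current_clock(),2))
    if g or abs(m[5]-b[5])>.1 or np.hypot(*(m-b)[:2])>6: break
E
```

```text
[-1.346 -0.079  6.399  0.01   0.259  0.007]
0.1 False yaw 0.1 [-0.87 -0.15  6.63 -0.02  0.2  -0.08] 44.2 19.11
0.25 False yaw 0.25 [-0.37  0.08  6.17 -0.02  0.17 -0.05] 44.3 19.51
0.4 False yaw 0.4 [-0.41  0.44  6.26 -0.02  0.13 -0.05] 44.2 19.91
0.55 False yaw 0.55 [-0.44 -0.12  6.7  -0.04  0.08 -0.06] 44.3 20.31
0.7 False yaw 0.7 [-0.3  -0.37  6.69 -0.06  0.1  -0.06] 44.3 20.71
0.85 False yaw 0.85 [-0.03  0.15  6.54 -0.09  0.1  -0.06] 44.3 21.11
1.0 False yaw 1.0 [-0.18 -0.12  6.4  -0.11  0.07 -0.04] 44.3 21.51
1.15 False yaw 1.15 [ 0.05 -0.27  6.4  -0.1   0.04 -0.05] 44.3 21.91
1.25 False yaw 1.25 [-0.39 -0.32  6.31 -0.14  0.05 -0.03] 44.3 22.26
```

Turning freely under the collar. Fine steps to the stop.

Run:
```python
from h import *
X=[565.4,114]; Z=88.4; z=Z+43.1
for a in np.arange(1.275,1.6,.02):
    g=arm.move_l([*X,z],rotation=R(.08+H-a),guard=8)
    m=avg(8); print(round(a,3),g,np.round(m,3),round(arm.current_clock(),2))
    if g or abs(m[5]+.05)>.09: break
```

```text
1.275 False [ 0.148 -0.345  6.39  -0.157  0.066 -0.017] 22.64
1.295 False [-5.80e-02 -1.78e-01  6.39e+00 -1.47e-01  6.50e-02 -2.00e-03] 23.02
1.315 False [ 0.023 -0.464  6.536 -0.145  0.069 -0.018] 23.41
1.335 False [ 2.04e-01 -2.83e-01  6.29e+00 -1.39e-01  6.70e-02  5.00e-03] 23.79
1.355 False [ 0.117 -0.226  6.707 -0.164  0.044 -0.009] 24.18
1.375 False [ 0.014 -0.712  6.526 -0.161  0.031 -0.01 ] 24.56
1.395 False [-0.087 -0.425  6.604 -0.175  0.051  0.016] 24.94
1.415 False [-0.176 -0.617  6.423 -0.176  0.068 -0.01 ] 25.32
1.435 False [ 0.159 -0.679  6.544 -0.188  0.051  0.061] 25.71
```

Run:
```python
from h import *
X=[565.4,114]; Z=88.4; z=Z+43.1
for a in np.arange(1.445,1.55,.01):
    g=arm.move_l([*X,z],rotation=R(.08+H-a),guard=8)
    m=avg(8); print(round(a,3),g,np.round(m,3),round(arm.current_clock(),2))
    if g or m[5]>.1: break
```

```text
1.445 False [ 0.415 -0.241  6.849 -0.186  0.055  0.182] 26.09
```

Hard stop felt (0.18 N m). I'll back off slightly and let it rise into the catch.

Run:
```python
from h import *
X=[565.4,114]; Z=88.4; r=R(.08+H-1.435)
arm.move_l([*X,Z+43.1],rotation=r); print(np.round(avg(),2))
for h in (46,48,49.5,51,52,53):
    g=arm.move_l([*X,Z+h],feed=10,guard=6); m=avg(8); print(h,g,np.round(m,2),round(arm.current_ee_pos()[2]-Z,1),round(arm.current_clock(),2))
    if g or m[2]<-5: break
```

```text
[ 0.17 -0.27  6.22 -0.16  0.06 -0.01]
46 False [ 0.87 -0.49  5.53 -0.19 -0.22 -0.01] 46.8 27.08
48 False [ 2.88 -1.11  4.98 -0.32 -0.69 -0.  ] 48.4 27.57
49.5 False [ 4.07 -1.55  4.26 -0.39 -1.03  0.03] 49.7 28.0
51 False [ 4.51 -1.81  3.09 -0.44 -1.14  0.04] 50.9 28.43
52 False [ 4.11 -2.62  1.88 -0.5  -1.11  0.07] 51.8 28.82
53 False [ 5.27 -2.03  0.36 -0.5  -1.19  0.07] 52.1 29.2
```

It rose past 48 mm and stops at 52 mm, so it is in the catches. I'll relieve the side load, release, and check.

Run:
```python
from h import *
X=[566.2,113.7]; Z=88.4
arm.move_l([*X,Z+52.3],feed=10); print(np.round(avg(),2))
arm.set_gripper(30); st("open"); arm.set_gripper(55)
arm.move_l([*X,Z+52+100],feed=80); st("up")
arm.goto([*(A(X)-[130,0]),260],R(0)); arm.wait(.3); st("away")
c=wrist("wf"); s=arm.camera("side")["color"]
cv2.imwrite("pics/f1.png",np.hstack([cv2.resize(s[110:220,200:320],(400,366),interpolation=2),cv2.resize(c["color"],(400,300))[:].copy() if 0 else cv2.resize(c["color"][:, :],(400,366))])[...,::-1])
```

```text
[ 2.1  -1.62  2.31 -0.4  -0.52  0.06]
open ee [565.8 113.9 140.3] F [0.21 0.49 0.21] T [-0.024  0.039  0.026] w 29.9 t 30.08
up ee [566.  113.7 239.7] F [-0.03 -0.18  0.78] T [-0.026 -0.003  0.037] w 54.9 t 32.0
away ee [436.6 113.6 259.6] F [ 0.32 -0.27  0.82] T [-0.069 -0.029 -0.009] w 55.3 t 33.04
```

View pics/f1.png

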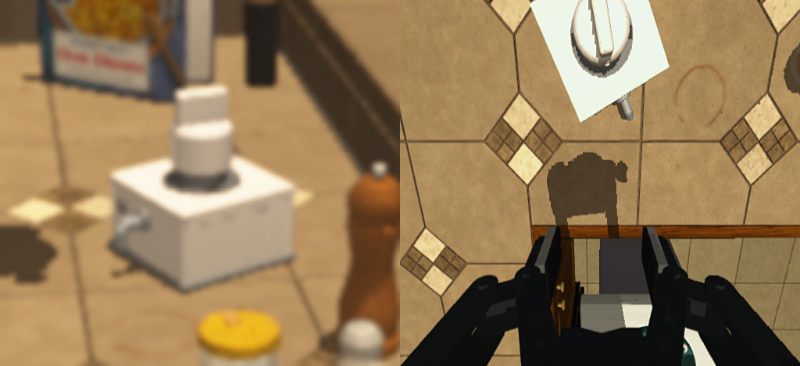

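The cartridge stands upright in the collar (left half at (205,140)), with the wing turned about 80° from the slots. The bystanders were not touched. The feel also showed it held at 52 mm, so I'm handing in.

```bash
python3 -c "
from station import arm
print(arm.close_job())"
```

```text
the job is handed in; nothing more can be done
None
```

The cartridge is in the socket, turned clockwise to the stop and sprung up into its catches at about 52 mm. It stands upright and released, the bystanders were not touched, and the job is handed in (no verdict was returned).

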